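# Load the bend tester for a repeat test

## Task

The last bend test has to be repeated: look which metal the spent bar in the tester's green result tray is made of. Turn the red hub until its slot is in line with the slot of the fixed block, then take the fresh bar of that same metal from the rack and lower it gently, on edge, to the bottom of both slots, so that it runs the full length of both; let go of it there. Leave the other fresh bars, the spent bars, the wrench and the mouse where they are.

Things in the scene. Friction and masses are not known exactly. Their poses are not given: they have to be found in the camera images.
- tester: Bench bend tester, fixed to the table (place and yaw vary): dark steel housing 215 x 100 mm, top 45 mm above the table. Origin on the table under the hub's axis; x is the loading line, from the hub to the fixed block; z up. Between hub and block the housing's top is bare for 68 mm. A green result tray lies against its -y side.
- block (a point): Centre of the tester's fixed aluminium slotted block, on the loading line, 110 mm from the hub's axis, at slot-floor level (75 mm above the table). Block 40 mm long (x), 36 wide, top 90 mm above the table. Its straight slot along x is open at both ends and the top: 14 mm wide, 15 mm deep, mouth flared to 22 mm.
- hub (a joint): Turn of the tester's red slotted hub about its vertical axis, rad, counter-clockwise seen from above. At 0 and at pi (3.14) its slot is in line with the fixed block's slot (it is open at both ends, so either will do). It turns from -0.2 to 3.34, stiffly (0.12 N m), and stays where it is left.
- hub_top (a point): On the hub's axis at the top of its slot, 90 mm above the table; its x runs along the hub's slot and turns with it. The hub is a red block 44 mm long (x), 36 wide, on a dark disc of 34 mm radius; its two flat sides, 57 to 84 mm above the table, can be gripped from above. Slot section as in the fixed block: 14 wide, 15 deep, flared.
- seat (a point): Fixed point of the tester on the loading line, midway in the gap between hub and fixed block: 54 mm from the hub's axis, 75 mm above the table (slot-floor level). Axes as the tester's: x along the slots. A loaded bar has its origin here.
- result (a point): Centre of the floor, 12 mm above the table, of the tester's green result tray (140 x 140 mm, rim 24 mm high). The spent bar lying here is the one tested last.
- rack: Fixed grey stock rack 190 x 170 mm; holds the three fresh bars on edge along its x, 60 mm apart, undersides 14 mm above the table; which is where varies. Black combs 26 mm high at x = -85..-65 and 65..85 mm; between them only a base plate 4 mm thick. Origin under its centre on the table.
- bar_steel: Fresh straight flat bar of steel, silver grey: 180 long (its x), 10 thick (y), 25 mm high (z, standing on edge), about 0.25 to 0.55 kg. Origin at the centre of its underside. Starts in the rack.
- bar_copper: Fresh straight flat bar of copper, reddish: 180 long (its x), 10 thick (y), 25 mm high (z, standing on edge), about 0.25 to 0.55 kg. Origin at the centre of its underside. Starts in the rack.
- bar_brass: Fresh straight flat bar of brass, yellow: 180 long (its x), 10 thick (y), 25 mm high (z, standing on edge), about 0.25 to 0.55 kg. Origin at the centre of its underside. Starts in the rack.
- spent_steel: Spent bar of steel, silver grey, bent into a V with two 88 mm legs 60 degrees apart, 25 mm high, standing on edge. Origin at underside level midway inside the V, 51 mm from the apex. One of the three spent bars lies in the green result tray; the other two in the grey scrap bin on the left (270 x 140 mm, 42 mm high).
- spent_copper: Spent bar of copper, reddish, bent into a V with two 88 mm legs 60 degrees apart, 25 mm high, standing on edge. Origin at underside level midway inside the V, 51 mm from the apex. One of the three spent bars lies in the green result tray; the other two in the grey scrap bin on the left (270 x 140 mm, 42 mm high).
- spent_brass: Spent bar of brass, yellow, bent into a V with two 88 mm legs 60 degrees apart, 25 mm high, standing on edge. Origin at underside level midway inside the V, 51 mm from the apex. One of the three spent bars lies in the green result tray; the other two in the grey scrap bin on the left (270 x 140 mm, 42 mm high).
- wrench: Loose open-ended wrench, 160 mm long, lying on the table beyond the tester; a bystander. Origin under its middle.
- mouse: Loose black computer mouse, 105 x 60 x 22 mm, on the table beyond the rack; a bystander. Origin under its centre.
Not all that is in view belongs to the job. Of the things like the bar_copper, leave any that is pink; of the rest the smaller one is meant.

How it is judged:
On the way, in this order (a step that is already met when the one before it is completed fails the run):
1. the hub's slot is in line with the fixed block's slot (within 0.1 rad) (angle between the x axis of hub_top and the x axis of tester, either way round below 0.1 rad), for 0.2 s.
2. the fresh bar of the metal that lies in the result tray is down in both slots (((horizontal distance between spent_steel and result below 0.04 m and x of bar_steel in the frame of seat between -0.016 and 0.016 m and y of bar_steel in the frame of seat between -0.005 and 0.005 m and z of bar_steel in the frame of seat between -0.003 and 0.003 m and angle between the x axis of bar_steel and the x axis of tester, either way round below 0.08 rad) or (horizontal distance between spent_copper and result below 0.04 m and x of bar_copper in the frame of seat between -0.016 and 0.016 m and y of bar_copper in the frame of seat between -0.005 and 0.005 m and z of bar_copper in the frame of seat between -0.003 and 0.003 m and angle between the x axis of bar_copper and the x axis of tester, either way round below 0.08 rad) or (horizontal distance between spent_brass and result below 0.04 m and x of bar_brass in the frame of seat between -0.016 and 0.016 m and y of bar_brass in the frame of seat between -0.005 and 0.005 m and z of bar_brass in the frame of seat between -0.003 and 0.003 m and angle between the x axis of bar_brass and the x axis of tester, either way round below 0.08 rad))), for 0.2 s.
At the end, for the whole second after the job is handed in: The fresh bar of the metal in the result tray stands on edge on the floors of both slots, released and at rest: its origin within 3 mm in height, 5 mm across and 16 mm along of the seat point, in line within 0.08 rad; hub slot within 0.13 rad of the loading line; others left in place (((horizontal distance between spent_steel and result below 0.04 m and x of bar_steel in the frame of seat between -0.016 and 0.016 m and y of bar_steel in the frame of seat between -0.005 and 0.005 m and z of bar_steel in the frame of seat between -0.003 and 0.003 m and angle between the x axis of bar_steel and the x axis of tester, either way round below 0.08 rad and linear speed of bar_steel below 0.02 m/s and angle between the x axis of hub_top and the x axis of tester, either way round below 0.13 rad) or (horizontal distance between spent_copper and result below 0.04 m and x of bar_copper in the frame of seat between -0.016 and 0.016 m and y of bar_copper in the frame of seat between -0.005 and 0.005 m and z of bar_copper in the frame of seat between -0.003 and 0.003 m and angle between the x axis of bar_copper and the x axis of tester, either way round below 0.08 rad and linear speed of bar_copper below 0.02 m/s and angle between the x axis of hub_top and the x axis of tester, either way round below 0.13 rad) or (horizontal distance between spent_brass and result below 0.04 m and x of bar_brass in the frame of seat between -0.016 and 0.016 m and y of bar_brass in the frame of seat between -0.005 and 0.005 m and z of bar_brass in the frame of seat between -0.003 and 0.003 m and angle between the x axis of bar_brass and the x axis of tester, either way round below 0.08 rad and linear speed of bar_brass below 0.02 m/s and angle between the x axis of hub_top and the x axis of tester, either way round below 0.13 rad))); the robot touches nothing.
It fails at once if a fresh bar of another metal than the spent bar in the result tray is moved (over 20 mm) ((not (horizontal distance between spent_steel and result below 0.04 m) and distance of bar_steel from where it was at the start of the episode above 0.02 m) or (not (horizontal distance between spent_copper and result below 0.04 m) and distance of bar_copper from where it was at the start of the episode above 0.02 m) or (not (horizontal distance between spent_brass and result below 0.04 m) and distance of bar_brass from where it was at the start of the episode above 0.02 m)).
It fails at once if a spent bar is moved (over 20 mm) (distance of any of spent_steel, spent_copper, spent_brass from where it was at the start of the episode above 0.02 m).
It fails at once if a bar is dropped or slammed into the slots (faster than 0.5 m/s within 40 mm of its seat) ((distance between bar_steel and seat below 0.04 m and linear speed of bar_steel above 0.5 m/s) or (distance between bar_copper and seat below 0.04 m and linear speed of bar_copper above 0.5 m/s) or (distance between bar_brass and seat below 0.04 m and linear speed of bar_brass above 0.5 m/s)).
It fails at once if the wrench or the mouse is moved (over 30 mm) (distance of any of wrench, mouse from where it was at the start of the episode above 0.03 m).
It also fails if it takes over 54 s, if anything falls off the work surface, if the arm or the gripper's body presses on something with over 40 N, if the wrist force passes 120 N, or if a joint passes its speed limit or range.

## Robot

A 6-joint arm with a two-finger parallel gripper is mounted at the origin on the work surface. World frame = base frame: x ahead of the robot, y to its left, z up, the work surface at z = 0. Lengths are in m, angles in rad, forces in N, time in s.
With the tool pointing down it reaches from about 0.4 to 0.825 m from the base axis. Payload 7 kg.
Tool frame: the origin (TCP) lies between the finger pads; the fingertips stand 11 mm ahead of it and the grasp point (between the pads) lies 8 mm behind it (arm.tips_ahead is the distance from the TCP to the fingertips, in m); z points along the fingers, x is the direction in which the jaws open and shut, and the axes are right-handed (so a half turn about z gives the same grasp; the last joint's range is limited). The gripper opens to 88 mm and grips with 3 to 60 N. Pads are 19 mm wide; open, the fingers measure 130 mm over their backs; the gripper's body (78 mm by 193 mm) begins 47 mm behind the grasp point.
Start: joints at [1.389, 0.359, 0.012, 0, -1.224, -0.288], TCP at [0.306, 0.602, 0.238] pointing down, gripper open.
Joint ranges: [-3.07, 3.07], [-1.43, 2.12], [-1.02, 1.25], [-3.03, 1.67], [-3.05, -0], [-3.03, 3.03]. Speed limits (rad/s): [2.39, 2.39, 3.01, 3.14, 3.14, 3.14].

## Interface

Orientations are given as [roll, pitch, yaw] about the fixed x, y, z axes, in that order (R = Rz(yaw) Ry(pitch) Rx(roll)).
In Python, from station import arm, optics, finder gives the robot as it stands. The module is installed in compiled form; this text tells all that it offers.
- The arm moves only by the tool apply_moves, never from a script. Its argument "increments" is one flat list of numbers, 6 for each row, row after row: the shift along the world's x, y, z in m, then the turn, a rotation vector about the world's x, y, z in rad. In form: [tx, ty, tz, rx, ry, rz, tx, ty, tz, rx, ry, rz, ...]. A call has 1 to 20 rows; each row shifts and turns the pose as measured when the row begins; what a row does not reach is not made up. A row lasts 1/12 s, in which the tool goes at most 41.7 mm and 7.16 degrees, less where a joint would pass 70% of its speed; a pose out of reach is approached as far as the arm can. A call with a gripper value outside its range is refused whole. "hand" is the closure, from 0 (fully open) to 1 (shut), set as the call begins (left out, the last holds). The fingers move at their own pace and stop on an object; "force" is the grip in N (left out, the last holds). Time passes only in rows, so rows that do not move let the fingers close. It gives the time, the measured TCP pose, the force and the opening at its end, in the units of the state.
- arm.get_state(): the state, without advancing time (a new reading comes with each control period).
- optics.grab_frame(name): name is "scene" or "side" or "wrist"; returns the picture (420x560x3 uint8, red, green, blue); there is no depth.
- optics.camera_model(name): a dict with "fx", "fy", "cx", "cy" (pixels), "dist_coeffs" ([k1, k2, p1, p2, k3] as OpenCV has them; the pictures are not rectified), "world_to_cam" (4x4, takes a point from world to camera coordinates); the wrist camera has in their place "T_tool_cam" (4x4, takes a point from camera to tool coordinates, whose origin is the TCP and whose axes are the tool frame's). Camera axes: x right, y up, looking along -z (the intrinsics and any distortion apply to the point x, -y, -z); pixel columns grow to the right and rows downward; lengths in m; the calibration is good to about 2 mm. A picture is of the moment at which its call begins: read the wrist's pose just before it. camera_model takes no time and is no camera call.
- arm.job_done(): hands the job in, once; it reports no verdict.
Trained networks look in the newest picture that a camera, given by its name, has taken for a name from the list of things; names that differ only in an ending like _2 or _b are one class to them, and where a whole thing is asked for, a point or a joint stands for the part that bears it (a point fixed in the world has none). Each returns a list of dicts, best first, with "conf" (0 to 1); they miss things now and then, are a little off and sometimes report something else, mostly with a low value. They report only what shows in the picture. A call takes as long as a camera call. They do not tell look-alikes from the thing itself.
- finder.find_in(camera, name): "box" ([left, top, right, bottom] in pixels, round what is visible of it).
- finder.landmark_of(camera, name): "point" ([column, row] in pixels: a listed point, or the origin of a listed thing).
The state is a dict: "t": time; "q": joint angles; "qd": joint speeds; "joint_efforts": joint torques, N m; "eef_pos": TCP position; "ee_rot": TCP orientation; "force": force on the tool from outside, world axes, zero at the start; "moment": the same for the moment, N m; "width": finger opening in m.
Only numpy, scipy, OpenCV 4.12 (cv2) and the standard library are available. Lean on these libraries where they do the work, as an engineer would, in place of code of your own. Each camera call takes 0.05 s, during which the arm holds its last target. There are 200 camera calls.

## Working session

There is one attempt and no reset: what is moved stays moved. The work goes in short steps, Python scripts to look and compute and a tool call to move; the robot and the scene stay as the last step left them, time stands still between calls to the robot, and variables do not carry over. Pictures are saved under pics/ and viewed, about 8 in all and at most 12, crops included, and the job is handed in when it is done.

Besides the shell and the picture viewer there is one more tool, called after "Call:" in YAML: its name, and indented under it one key for each argument. apply_moves: Moves the arm, as the interface text tells. Its arguments: {"type":"object","properties":{"increments":{"type":"array"},"hand":{"type":"number"},"force":{"type":"number"}},"required":["increments"]}

```bash
mkdir -p pics; cat > h.py <<'E'
import numpy as np, cv2
from scipy.spatial.transform import Rotation as R
from station import arm, optics, finder
def cam(name):
    m=optics.camera_model(name)
    K=np.array([[m['fx'],0,m['cx']],[0,m['fy'],m['cy']],[0,0,1.]]);d=np.array(m['dist_coeffs'],float)
    if 'world_to_cam' in m: W=np.array(m['world_to_cam'])
    else:
        s=arm.get_state();T=np.eye(4);T[:3,:3]=R.from_euler('xyz',s['ee_rot']).as_matrix();T[:3,3]=s['eef_pos']
        W=np.linalg.inv(T@np.array(m['T_tool_cam']))
    return K,d,W
def ray(c,p):
    K,d,W=c;u=cv2.undistortPoints(np.array([[p]],float),K,d)[0,0]
    M=np.linalg.inv(W);v=M[:3,:3]@np.array([u[0],-u[1],-1]);return M[:3,3],v/np.linalg.norm(v)
def atz(c,p,z):
    o,v=ray(c,p);return o+v*(z-o[2])/v[2]
def proj(c,X):
    K,d,W=c;X=np.atleast_2d(X);q=X@W[:3,:3].T+W[:3,3];q=q*[1,-1,-1]
    return cv2.projectPoints(q,np.zeros(3),np.zeros(3),K,d)[0][:,0]
def tri(rs):
    A=0;b=0
    for o,v in rs:
        P=np.eye(3)-np.outer(v,v);A=A+P;b=b+P@o
    X=np.linalg.solve(A,b);return X,[np.linalg.norm((np.eye(3)-np.outer(v,v))@(X-o)) for o,v in rs]
def grab(n,fn=None):
    c=cam(n);im=optics.grab_frame(n)[:,:,::-1].copy()
    if fn: cv2.imwrite('pics/'+fn,im)
    return c,im
E
python3 - <<'E'
from h import *
s=arm.get_state();print(s)
a=[]
for n in ['scene','side','wrist']:
    c,im=grab(n,n+'0.png');a.append(im)
    print(n,np.linalg.inv(c[2])[:3,3].round(3))
    if n!='wrist':
      for k in ['tester','hub_top','block','seat','result','rack','bar_steel','bar_copper','bar_brass','spent_steel','spent_copper','spent_brass','wrench','mouse']:
        print(k,[(np.round(r['point']).tolist(),round(r['conf'],2),atz(c,r['point'],{'hub_top':.09,'block':.075,'seat':.075,'result':.012}.get(k,.014 if 'bar' in k else 0)).round(3)[:2].tolist()) for r in finder.landmark_of(n,k)[:3]])
E
```

```text
{'t': 0.0, 'q': array([ 1.38912429e+00,  3.59372580e-01,  1.09941152e-02, -3.49261349e-04,
       -1.22411409e+00, -2.88107959e-01]), 'qd': array([ 0.00087274,  0.00103611,  0.00111004, -0.00083798,  0.0013277 ,
        0.00051916]), 'joint_efforts': array([-1.18738695e-03, -5.82705116e+01,  2.93058211e+01,  6.99716136e+00,
        6.69296103e-03, -1.60646036e-04]), 'eef_pos': array([0.3053634 , 0.60140584, 0.23660392]), 'ee_rot': array([-3.14142543e+00, -1.71961091e-03, -2.04069542e+00]), 'force': array([-0.14891127,  0.08207208,  0.15637116]), 'moment': array([-0.02936818, -0.02088188, -0.03288326]), 'width': 0.08753170879011835}
scene [1.582 0.044 0.848]
tester [([304.0, 240.0], 0.95, [0.521, 0.044])]
hub_top [([312.0, 211.0], 0.62, [0.506, 0.066])]
block [([348.0, 224.0], 0.78, [0.547, 0.162])]
seat [([326.0, 221.0], 0.59, [0.533, 0.103])]
result [([313.0, 266.0], 0.92, [0.647, 0.066]), ([307.0, 262.0], 0.47, [0.631, 0.052])]
rack []
bar_steel [([202.0, 229.0], 0.53, [0.489, -0.255])]
bar_copper [([208.0, 185.0], 0.74, [0.248, -0.275]), ([126.0, 239.0], 0.72, [0.54, -0.468]), ([2
[... 671 characters left out ...]
 [0.469, 0.439])]
rack [([295.0, 171.0], 0.72, [0.492, -0.262])]
bar_steel [([295.0, 173.0], 0.59, [0.491, -0.239])]
bar_copper [([377.0, 183.0], 0.93, [0.234, -0.239]), ([291.0, 182.0], 0.75, [0.5, -0.2]), ([294.0, 130.0], 0.69, [0.522, -0.454])]
bar_brass [([297.0, 156.0], 0.62, [0.494, -0.322]), ([175.0, 257.0], 0.61, [0.768, 0.123])]
spent_steel [([267.0, 399.0], 0.98, [0.467, 0.44])]
spent_copper [([205.0, 394.0], 0.77, [0.602, 0.451])]
spent_brass [([226.0, 251.0], 0.84, [0.642, 0.073])]
wrench [([266.0, 400.0], 0.69, [0.47, 0.441]), ([176.0, 257.0], 0.61, [0.772, 0.114])]
mouse [([199.0, 191.0], 0.94, [0.775, -0.133]), ([290.0, 183.0], 0.55, [0.501, -0.207])]
wrist [0.364 0.572 0.383]
```

View pics/scene0.png

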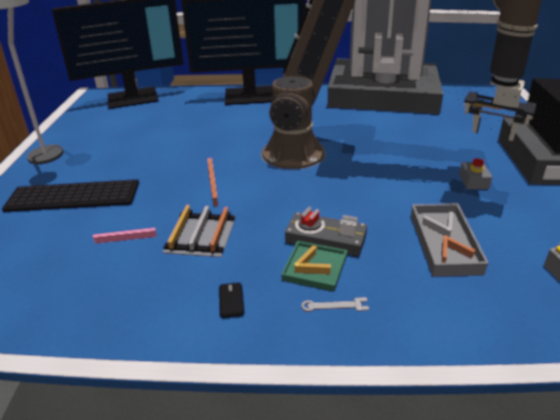

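View pics/side0.png

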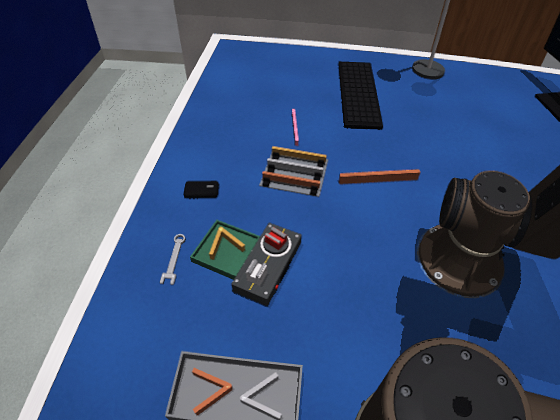

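The tray's V is yellow at scene (312,263) and side (226,243). The fresh brass bar looks like the rack's outermost bar (scene 181,229; side 298,153). The copper look-alikes are scene (213,180), (125,235, pink) and (220,230). I'll move the wrist camera over the tester to confirm the colours and find the hub angle.

Call:
apply_moves:
  increments: [0.013, -0.038, 0.008, 0, 0, 0, 0.013, -0.038, 0.008, 0, 0, 0, 0.013, -0.038, 0.008, 0, 0, 0, 0.013, -0.038, 0.008, 0, 0, 0, 0.013, -0.038, 0.008, 0, 0, 0, 0.013, -0.038, 0.008, 0, 0, 0, 0.013, -0.038, 0.008, 0, 0, 0, 0.013, -0.038, 0.008, 0, 0, 0, 0.013, -0.038, 0.008, 0, 0, 0, 0.013, -0.038, 0.008, 0, 0, 0, 0.013, -0.038, 0, 0, 0, 0, 0.013, -0.038, 0, 0, 0, 0, 0, 0, 0, 0, 0, 0, 0, 0, 0, 0, 0, 0]

```text
t: 2.72
eef_pos: [0.4603, 0.1311, 0.3189]
ee_rot: [-3.135, 0.003, -2.037]
force: [0.2, -0.4, -0.4]
width: 0.0876
```

```bash
cat > look.py <<'E'
from h import *
import sys
s=arm.get_state();print(round(s['t'],2),s['eef_pos'].round(4),s['ee_rot'].round(3),s['width'],s['q'].round(2))
c,im=grab('wrist',sys.argv[1]);M=np.linalg.inv(c[2]);print('cam',M[:3,3].round(3),'look',-M[:3,2].round(3))
for k in sys.argv[2:]:
    print(k,[(np.round(r['point'],1).tolist(),round(r['conf'],2),atz(c,r['point'],{'hub_top':.09,'block':.075,'seat':.075,'result':.012}.get(k,.014 if 'bar' in k else 0)).round(4)[:2].tolist()) for r in finder.landmark_of('wrist',k)[:3]])
E
python3 look.py w1.png tester hub_top block seat result spent_brass bar_brass bar_steel
```

```text
2.72 [0.4603 0.1311 0.3189] [-3.135e+00  3.000e-03 -2.037e+00] 0.08758251984488546 [ 0.69 -0.02 -0.27  0.   -1.31  0.41]
cam [0.518 0.101 0.465] look [-0.213  0.109 -0.971]
tester [([316.4, 113.4], 0.97, [0.5089, 0.0556])]
hub_top [([325.2, 114.7], 0.63, [0.5055, 0.057])]
block [([221.4, 132.9], 0.71, [0.5382, 0.1629]), ([324.9, 112.3], 0.37, [0.5074, 0.0544])]
seat [([272.7, 123.7], 0.55, [0.5218, 0.1093]), ([222.6, 133.0], 0.32, [0.5375, 0.1618]), ([518.3, 14.7], 0.26, [0.5064, -0.1611])]
result []
spent_brass []
bar_brass [([324.5, 111.6], 0.64, [0.5067, 0.0472]), ([21.1, 188.5], 0.28, [0.5982, 0.4406])]
bar_steel [([252.4, 12.7], 0.65, [0.6446, 0.0745]), ([319.7, 115.9], 0.47, [0.5047, 0.0547])]
```

View pics/w1.png

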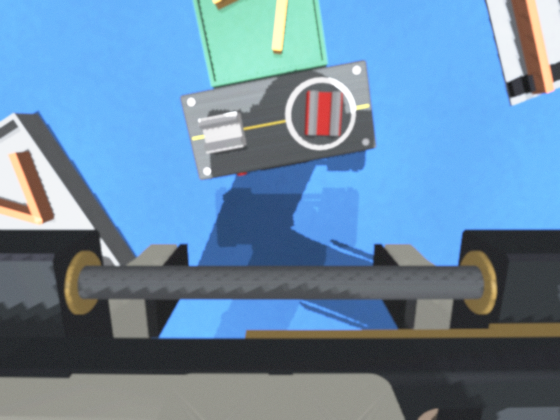

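The wrist view confirms that the V in the tray at (275,20) is yellow, against the orange copper at (535,50) in the rack. The hub at (325,114) has its slot running roughly across the loading line. I'll go closer and centre it.

Call:
apply_moves:
  increments: [0.03, -0.012, -0.02, 0, 0, 0, 0.03, -0.012, -0.02, 0, 0, 0, 0.03, -0.012, -0.02, 0, 0, 0, 0, 0, 0, 0, 0, 0, 0, 0, 0, 0, 0, 0]

```text
t: 3.58
eef_pos: [0.5535, 0.1007, 0.2569]
ee_rot: [-3.134, 0.006, -2.023]
force: [0.3, -0.9, 0.6]
width: 0.0875
```

```bash
cp pics/w1.png pics/w1raw.png; python3 look.py w2.png tester hub_top block seat result spent_brass; python3 -c "
import cv2;im=cv2.imread('pics/w2.png');cv2.imwrite('pics/w2b.png',cv2.resize(im[:300,80:480],None,fx=2,fy=2,interpolation=2))"
```

```text
3.58 [0.5535 0.1007 0.2569] [-3.134  0.006 -2.023] 0.08751279864959642 [ 0.53  0.16 -0.22  0.   -1.19  0.59]
cam [0.612 0.071 0.403] look [-0.212  0.108 -0.971]
tester [([335.3, 203.4], 0.64, [0.5034, 0.0549])]
hub_top [([345.4, 223.1], 0.58, [0.5066, 0.0577])]
block [([229.4, 234.8], 0.9, [0.5398, 0.1628])]
seat [([287.5, 229.4], 0.75, [0.5201, 0.1098])]
result [([270.7, 96.1], 0.91, [0.6423, 0.0696])]
spent_brass []
```

View pics/w2b.png

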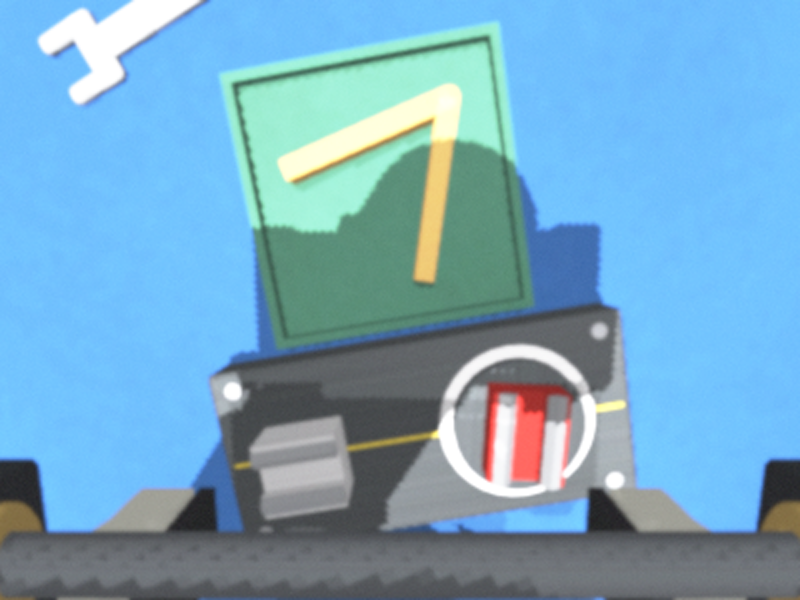

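```bash
python3 - <<'E'
from h import *
c=cam('wrist');f=lambda u,v,z:atz(c,(u/2+80-.25,v/2-.25),z)[:2]
def line(a,b,z):
    A,B=f(*a,z),f(*b,z);d=B-A;print(A.round(4),B.round(4),'len',np.linalg.norm(d).round(4),'ang',np.arctan2(d[1],d[0]).round(3))
print('load');line((625,405),(235,466),.045)
print('ring c',f(518,420,.045+.012))
print('slot');line((507,394),(501,484),.09);line((556,396),(551,487),.09);
print('block');line((350,440),(253,462),.09)
from cv2 import *
im=cv2.imread('pics/w2.png')
h=cv2.cvtColor(im,cv2.COLOR_BGR2HSV);m=((h[...,0]<8)|(h[...,0]>172))&(h[...,1]>120)&(h[...,2]>60)
m=m.astype(np.uint8);n,l,s,ce=cv2.connectedComponentsWithStats(m);print(s[1:][s[1:,4]>60],ce[1:][s[1:,4]>60])
cv2.imwrite('pics/hub.png',cv2.resize(im[175:265,280:400],None,fx=6,fy=6,interpolation=cv2.INTER_CUBIC))
E
```

```text
load
[0.4903 0.004 ] [0.5494 0.203 ] len 0.2076 ang 1.282
ring c [0.51054532 0.0578157 ]
slot
[0.5332 0.0588] [0.4952 0.0786] len 0.0429 ang 2.66
[0.5228 0.0391] [0.4837 0.0582] len 0.0434 ang 2.688
block
[0.5449 0.1326] [0.555  0.1782] len 0.0466 ang 1.351
[[322 192  43  48 906]] [[340.47350993 213.12913907]]
```

View pics/hub.png

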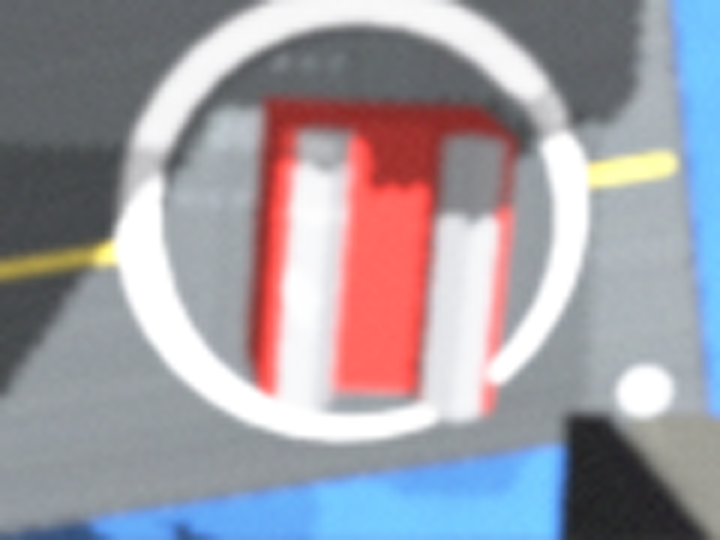

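Triangulation agrees, with the hub axis at about (0.507, 0.058). The slot heading is about 2.67 rad against a loading line at about 1.275, so the hub stands near 1.39 rad. The jaws are already square to the hub's flat sides, so I'll go down onto it.

Call:
apply_moves:
  increments: [-0.0235, -0.0215, 0, 0, 0, -0.01, -0.023, -0.0215, 0, 0, 0, -0.01, 0, 0, -0.03, 0, 0, 0, 0, 0, -0.03, 0, 0, 0, 0, 0, -0.03, 0, 0, 0, 0, 0, -0.03, 0, 0, 0, 0, 0, 0, 0, 0, 0]

```text
t: 4.52
eef_pos: [0.5047, 0.0599, 0.1445]
ee_rot: [-3.119, 0.025, -2.036]
force: [-0.5, -1.0, -0.5]
width: 0.0876
```

```bash
python3 look.py w3.png hub_top block seat
```

```text
4.52 [0.5047 0.0599 0.1445] [-3.119  0.025 -2.036] 0.08761932465760328 [ 0.51  0.15 -0.51  0.01 -0.88  0.59]
cam [0.559 0.028 0.292] look [-0.189  0.122 -0.974]
hub_top [([286.8, 229.4], 0.81, [0.508, 0.0549])]
block [([120.6, 251.1], 0.67, [0.5392, 0.1609])]
seat [([200.0, 240.9], 0.94, [0.5221, 0.1104])]
```

```bash
cat > d.py <<'E'
from h import *
import sys
x,y,z,w=map(float,sys.argv[1:5]);s=arm.get_state()
D=R.from_euler('xyz',[np.pi,0,w])*R.from_euler('xyz',s['ee_rot']).inv()
print(round(s['t'],2),s['eef_pos'].round(4),s['ee_rot'].round(3),'delta',(np.array([x,y,z])-s['eef_pos']).round(4),D.as_rotvec().round(4),'F',s['force'].round(1),'w',round(s['width'],4))
E
python3 d.py .507 .0575 .073 -2.04
```

```text
4.72 [0.5093 0.0614 0.1508] [-3.112  0.032 -2.035] delta [-0.0023 -0.0039 -0.0778] [-0.0151  0.0405 -0.0047] F [0.9 0.5 0.1] w 0.0877
```

Call:
apply_moves:
  increments: [-0.001, -0.002, 0, -0.008, 0.02, -0.002, -0.001, -0.002, 0, -0.007, 0.02, -0.002, 0, 0, -0.015, 0, 0, 0, 0, 0, -0.015, 0, 0, 0, 0, 0, -0.015, 0, 0, 0, 0, 0, 0, 0, 0, 0, 0, 0, 0, 0, 0, 0]

```text
t: 5.3
eef_pos: [0.517, 0.0621, 0.1209]
ee_rot: [-3.125, 0.019, -2.036]
force: [0.7, 1.0, 0.5]
width: 0.0879
```

```bash
python3 d.py .507 .0575 .073 -2.04
```

```text
5.3 [0.517  0.0621 0.1209] [-3.125  0.019 -2.036] delta [-0.01   -0.0046 -0.0479] [-0.0094  0.0231 -0.004 ] F [0.7 1.  0.5] w 0.0879
```

Call:
apply_moves:
  increments: [-0.005, -0.002, -0.008, -0.005, 0.012, 0, -0.005, -0.002, -0.01, -0.005, 0.012, 0, 0, 0, -0.01, 0, 0, 0, 0, 0, -0.01, 0, 0, 0, 0, 0, 0, 0, 0, 0]

```text
t: 5.72
eef_pos: [0.5086, 0.059, 0.0846]
ee_rot: [-3.139, 0.003, -2.035]
force: [-0.4, -0.7, -0.2]
width: 0.0877
```

```bash
python3 d.py .507 .0575 .073 -2.04
```

```text
5.72 [0.5086 0.059  0.0846] [-3.139e+00  3.000e-03 -2.035e+00] delta [-0.0016 -0.0015 -0.0116] [-0.0017  0.0039 -0.0048] F [-0.4 -0.7 -0.2] w 0.0877
```

Call:
apply_moves:
  increments: [-0.001, -0.001, -0.006, 0, 0.002, -0.002, -0.0005, -0.0005, -0.005, 0, 0.002, -0.002, 0, 0, 0, 0, 0, 0]

```text
t: 5.97
eef_pos: [0.5066, 0.0572, 0.0716]
ee_rot: [3.14, -0.0, -2.039]
force: [-0.9, 0.7, -0.1]
width: 0.0874
```

Call:
apply_moves:
  increments: [0, 0, 0, 0, 0, 0, 0, 0, 0, 0, 0, 0, 0, 0, 0, 0, 0, 0, 0, 0, 0, 0, 0, 0, 0, 0, 0, 0, 0, 0, 0, 0, 0, 0, 0, 0]
  hand: 1
  force: 40

```text
t: 6.47
eef_pos: [0.5072, 0.0573, 0.072]
ee_rot: [3.14, 0.0, -2.039]
force: [-0.8, 0.5, 0.2]
width: 0.0533
```

Call:
apply_moves:
  increments: [0, 0, 0, 0, 0, 0, 0, 0, 0, 0, 0, 0, 0, 0, 0, 0, 0, 0, 0, 0, 0, 0, 0, 0, 0, 0, 0, 0, 0, 0]

```text
t: 6.88
eef_pos: [0.5076, 0.0577, 0.0724]
ee_rot: [3.141, 0.002, -2.039]
force: [0.5, 0.1, -0.6]
width: 0.0358
```

```bash
python3 d.py .507 .0575 .073 -2.04
```

```text
6.88 [0.5076 0.0577 0.0724] [ 3.141e+00  2.000e-03 -2.039e+00] delta [-0.0006 -0.0002  0.0006] [-0.0017  0.0001 -0.0008] F [ 0.5  0.1 -0.6] w 0.0358
```

Call:
apply_moves:
  increments: [0, 0, 0, 0, 0, -0.1, 0, 0, 0, 0, 0, -0.1, 0, 0, 0, 0, 0, -0.1, 0, 0, 0, 0, 0, -0.1, 0, 0, 0, 0, 0, -0.1, 0, 0, 0, 0, 0, -0.1, 0, 0, 0, 0, 0, -0.1, 0, 0, 0, 0, 0, -0.1, 0, 0, 0, 0, 0, -0.1, 0, 0, 0, 0, 0, -0.1, 0, 0, 0, 0, 0, 0]

```text
t: 7.8
eef_pos: [0.5072, 0.0575, 0.0724]
ee_rot: [3.141, -0.0, -3.084]
force: [-0.1, 0.8, -0.9]
width: 0.0361
```

```bash
python3 d.py .5076 .0577 .0724 2.846
```

```text
7.8 [0.5072 0.0575 0.0724] [ 3.141 -0.    -3.084] delta [ 0.0004  0.0002 -0.    ] [-3.000e-04  0.000e+00 -3.527e-01] F [-0.1  0.8 -0.9] w 0.0361
```

Call:
apply_moves:
  increments: [0, 0, 0, 0, 0, -0.09, 0, 0, 0, 0, 0, -0.09, 0, 0, 0, 0, 0, -0.09, 0, 0, 0, 0, 0, -0.06, 0, 0, 0, 0, 0, 0, 0, 0, 0, 0, 0, 0]

```text
t: 8.3
eef_pos: [0.507, 0.0575, 0.0724]
ee_rot: [3.141, -0.0, 2.875]
force: [-0.3, 0.4, 0.8]
width: 0.0359
```

```bash
python3 d.py .5076 .0577 .0724 2.846
```

```text
8.3 [0.507  0.0575 0.0724] [ 3.141 -0.     2.875] delta [ 0.0006  0.0002 -0.    ] [-0.0002 -0.0001 -0.0294] F [-0.3  0.4  0.8] w 0.0359
```

Call:
apply_moves:
  increments: [0, 0, 0, 0, 0, -0.03, 0, 0, 0, 0, 0, 0]

```text
t: 8.47
eef_pos: [0.507, 0.0575, 0.0724]
ee_rot: [3.141, -0.0, 2.852]
force: [-0.0, 0.2, 0.3]
width: 0.0357
```

Call:
apply_moves:
  increments: [0, 0, 0, 0, 0, 0, 0, 0, 0, 0, 0, 0, 0, 0, 0, 0, 0, 0, 0, 0, 0, 0, 0, 0, 0, 0, 0.02, 0, 0, 0, 0, 0, 0.04, 0, 0, 0, 0, 0, 0.04, 0, 0, 0, 0, 0, 0.04, 0, 0, 0, 0, 0, 0.04, 0, 0, 0, 0, 0, 0.01, 0, 0, 0, 0, 0, 0, 0, 0, 0]
  hand: 0

```text
t: 9.38
eef_pos: [0.5026, 0.0546, 0.2698]
ee_rot: [-3.136, -0.005, 2.866]
force: [0.3, 1.1, 0.3]
width: 0.0875
```

```bash
python3 look.py w4.png hub_top block seat tester bar_brass bar_steel bar_copper rack;python3 -c "
import cv2;im=cv2.imread('pics/w4.png');cv2.imwrite('pics/w4b.png',cv2.resize(im,None,fx=1.42,fy=1.42,interpolation=2))"
```

```text
9.38 [0.5026 0.0546 0.2698] [-3.136 -0.005  2.866] 0.08745514272032712 [ 0.5   0.06 -0.3   0.   -1.22 -0.77]
cam [ 0.486 -0.008  0.416] look [ 0.06   0.231 -0.971]
hub_top [([278.6, 202.7], 0.74, [0.5059, 0.0614])]
block []
seat [([274.8, 248.0], 0.92, [0.5234, 0.1089])]
tester [([277.5, 183.8], 0.86, [0.5063, 0.0583])]
bar_brass []
bar_steel []
bar_copper []
rack []
```

View pics/w4b.png

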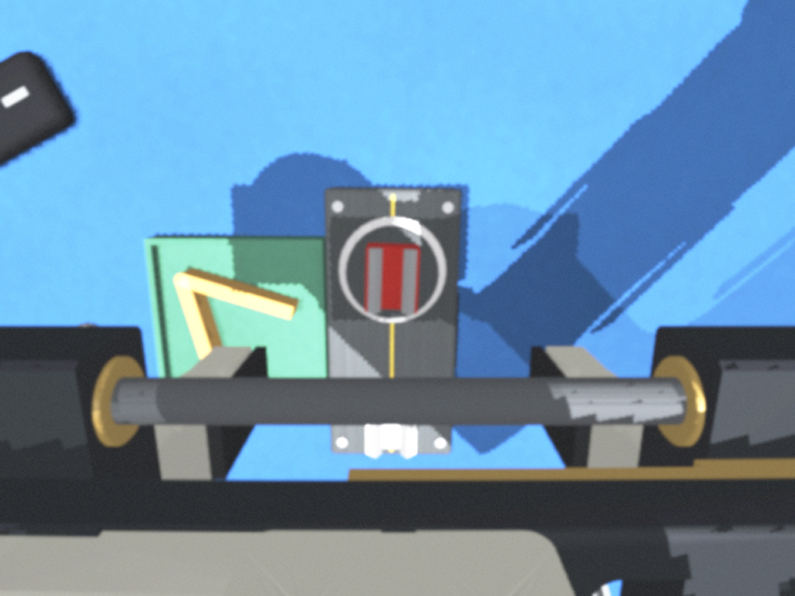

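The slot is in line with the yellow loading line, with the hub at (392,280) in the enlarged view. Next I'll measure the loading line accurately.

```bash
python3 - <<'E'
from h import *
c=cam('wrist');im=cv2.imread('pics/w4.png');h=cv2.cvtColor(im,cv2.COLOR_BGR2HSV).astype(int)
m=(abs(h[...,0]-25)<8)&(h[...,1]>90);m[:,:255]=0;m[:,300:]=0;m[275:]=0
v,u=np.nonzero(m);print(len(u),u.min(),u.max(),v.min(),v.max())
P=np.array([atz(c,p,.045)[:2] for p in zip(u,v)]);ct=P.mean(0);d=np.linalg.svd(P-ct)[2][0];d*=np.sign(d[1]);yaw=np.arctan2(d[1],d[0]);print('load yaw',yaw,ct)
m=((h[...,0]<6)|(h[...,0]>174))&(h[...,1]>140);m[:150]=0;m[235:]=0;m[:,:240]=0;m[:,310:]=0
L=[]
for r in range(178,215,2):
    u=np.nonzero(m[r])[0]; 
    # central red run (slot floor)
    runs=np.split(u,np.nonzero(np.diff(u)>1)[0]+1);runs=[(a[0],a[-1]) for a in runs if len(a)>5]
    L.append((r,runs))
print(L[::4])
Q=np.array([atz(c,(np.mean(max(rr,key=lambda a:a[1]-a[0])),r),.075)[:2] for r,rr in L if rr]);cq=Q.mean(0);e=np.linalg.svd(Q-cq)[2][0];e*=np.sign(e[1]);print('slot yaw',np.arctan2(e[1],e[0]),cq,'off axis of line',np.cross(d,cq-ct))
n=np.array([-d[1],d[0]]);o=np.array([.507,.0575]);print('grip point off line',n@(o-ct))
E
python3 d.py .48 -.24 .28 2.866
```

```text
175 274 277 141 265
load yaw 1.2861446803065797 [0.51664177 0.09654069]
[(178, [(np.int64(270), np.int64(282))]), (186, [(np.int64(270), np.int64(282))]), (194, [(np.int64(270), np.int64(282))]), (202, [(np.int64(270), np.int64(281))]), (210, [(np.int64(269), np.int64(281))])]
slot yaw 1.2561225741105482 [0.50474244 0.05549525] off axis of line -0.00010601322224355544
grip point off line -0.0017097435650559269
9.83 [0.5012 0.0541 0.2653] [-3.131 -0.011  2.865] delta [-0.0212 -0.2941  0.0147] [ 0.0072 -0.0133  0.0007] F [-0.   0.4 -0.2] w 0.0877<stdin>:14: DeprecationWarning: Arrays of 2-dimensional vectors are deprecated. Use arrays of 3-dimensional vectors instead. (deprecated in NumPy 2.0)
```

Call:
apply_moves:
  increments: [-0.001, -0.03, 0.003, 0, 0, -0.1, -0.001, -0.03, 0.003, 0, 0, -0.1, -0.001, -0.03, 0.003, 0, 0, -0.1, -0.001, -0.03, 0.003, 0, 0, -0.1, -0.001, -0.03, 0.003, 0, 0, -0.1, -0.001, -0.03, 0.003, 0, 0, -0.1, -0.001, -0.03, 0.003, 0, 0, -0.1, -0.001, -0.03, 0.003, 0, 0, -0.1, -0.001, -0.03, 0.003, 0, 0, -0.1, -0.001, -0.03, 0.003, 0, 0, -0.1, 0, -0.02, 0, 0, 0, -0.1, 0, 0, 0, 0, 0, 0, 0, 0, 0, 0, 0, 0]

```text
t: 10.92
eef_pos: [0.4873, -0.2801, 0.2881]
ee_rot: [-3.119, -0.017, 1.715]
force: [-0.2, -0.1, -1.0]
width: 0.0875
```

```bash
python3 look.py w5.png bar_brass bar_steel bar_copper rack;python3 -c "
import cv2;im=cv2.imread('pics/w5.png');cv2.imwrite('pics/w5b.png',cv2.resize(im,None,fx=1.42,fy=1.42,interpolation=2))"
```

```text
10.92 [ 0.4873 -0.2801  0.2881] [-3.119 -0.017  1.715] 0.08754866381362662 [-0.18  0.16 -0.14 -0.01 -1.3  -1.24]
cam [ 0.426 -0.292  0.435] look [ 0.218  0.048 -0.975]
bar_brass [([241.0, 179.0], 0.77, [0.4892, -0.3234])]
bar_steel [([291.7, 191.4], 0.93, [0.4956, -0.2613]), ([532.4, 233.1], 0.3, [0.5055, 0.0484])]
bar_copper [([112.8, 186.9], 0.63, [0.52, -0.4739]), ([336.0, 199.6], 0.58, [0.498, -0.2065])]
rack [([289.0, 189.0], 0.84, [0.4953, -0.264])]
```

View pics/w5b.png

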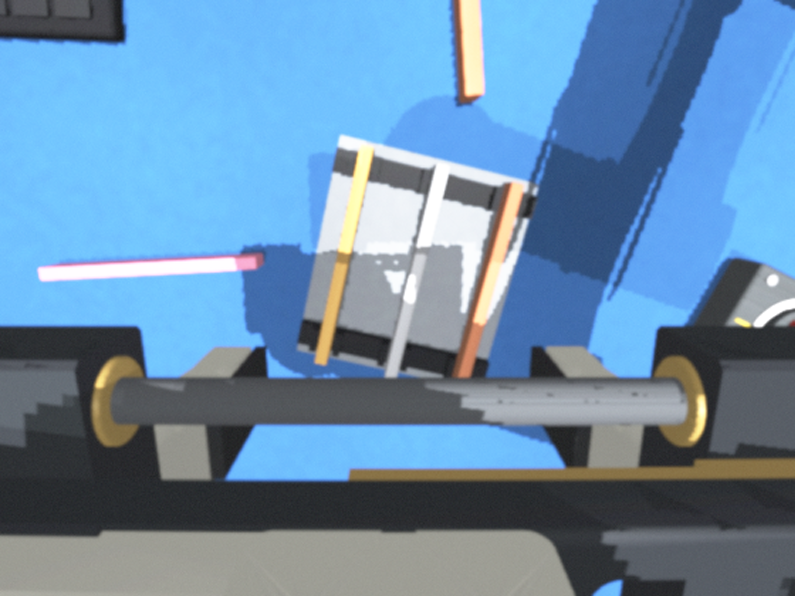

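The yellow fresh bar shows at (345,255) in the enlarged view, with steel at (415,270), copper at (490,285), and the pink and long orange decoys outside the rack. Brass matches the tray, so I'll measure its top face.

```bash
cat > bar.py <<'E'
from h import *
import sys
def bar(fn,c,z=.039,roi=None):
    im=cv2.imread('pics/'+fn);h=cv2.cvtColor(im,cv2.COLOR_BGR2HSV).astype(int)
    m=((abs(h[...,0]-21)<7)&(h[...,1]>90)&(h[...,2]>90)).astype(np.uint8)
    m[262:]=0
    n,l,s,ce=cv2.connectedComponentsWithStats(m)
    out=[]
    for i in range(1,n):
        if s[i,4]<150: continue
        v,u=np.nonzero(l==i);P=np.array([atz(c,p,z)[:2] for p in zip(u,v)])
        (cx,cy),wh,a=cv2.minAreaRect((P*1e4).astype(np.float32));ct=P.mean(0);d=np.linalg.svd(P-ct,full_matrices=False)[2][0];d*=np.sign(d[0])
        k=(P-ct)@d
        print(s[i],ce[i].round(1),'rect c',cx/1e4,cy/1e4,np.array(wh)/1e4,'dir',np.arctan2(d[1],d[0]).round(4),'mean',ct.round(4),'ends',(ct+d*k.min()).round(4),(ct+d*k.max()).round(4))
E
python3 - <<'E'
from bar import *
c=cam('wrist')
im=cv2.imread('pics/w5.png');h=cv2.cvtColor(im,cv2.COLOR_BGR2HSV)
print([h[y,x].tolist() for x,y in [(254,115),(241,185),(230,245),(345,200)]])
bar('w5.png',c)
E
python3 d.py .49 -.32 .28 1.8
```

```text
[[30, 57, 255], [18, 136, 195], [19, 134, 228], [24, 60, 255]]
[222 171  26  85 766] [234.  215.9] rect c 0.52780439453125 -0.3223479248046875 [0.01244785 0.10340414] dir -0.0946 mean [ 0.5304 -0.3225] ends [ 0.4763 -0.3173] [ 0.5793 -0.3271]
[ 70 251  30  11 248] [ 84.9 256.8] rect c 0.60368828125 -0.491835986328125 [0.01247396 0.03456792] dir -1.3833 mean [ 0.6045 -0.4906] ends [ 0.6015 -0.4749] [ 0.608  -0.5089]
[462 251  29  11 238] [475.5 256.8] rect c 0.537929443359375 -0.028763848876953126 [0.0127209  0.03471851] dir -1.4785 mean [ 0.5391 -0.0299] ends [ 0.5374 -0.0111] [ 0.5406 -0.0457]
11.17 [ 0.4878 -0.2782  0.2888] [-3.12  -0.017  1.719] delta [ 0.0022 -0.0418 -0.0088] [-0.0129 -0.0242  0.0808] F [-0.6  1.4  0.2] w 0.0876
```

Call:
apply_moves:
  increments: [0, -0.011, -0.02, -0.004, -0.008, -0.08, 0, -0.011, -0.02, -0.004, -0.008, -0.08, 0, -0.011, -0.02, -0.004, -0.008, -0.08, 0, -0.011, -0.02, 0, 0, 0, 0, 0, 0, 0, 0, 0, 0, 0, 0, 0, 0, 0]
  hand: 0.65

```text
t: 11.67
eef_pos: [0.4907, -0.3182, 0.2095]
ee_rot: [3.131, -0.002, 1.482]
force: [-0.9, -0.7, 0.3]
width: 0.0533
```

```bash
python3 look.py w6.png bar_brass bar_steel rack;python3 -c "
import cv2;im=cv2.imread('pics/w6.png');cv2.imwrite('pics/w6b.png',cv2.resize(im,None,fx=1.42,fy=1.42,interpolation=2))"
```

```text
11.67 [ 0.4907 -0.3182  0.2095] [ 3.131e+00 -2.000e-03  1.482e+00] 0.05328322069737267 [-0.24  0.23 -0.24 -0.   -1.1  -1.42]
cam [ 0.424 -0.313  0.355] look [ 0.254 -0.022 -0.967]
bar_brass [([279.4, 185.8], 0.72, [0.4889, -0.3195])]
bar_steel [([339.7, 187.1], 0.8, [0.4954, -0.261])]
rack [([334.1, 185.5], 0.71, [0.4962, -0.2645])]
```

View pics/w6b.png

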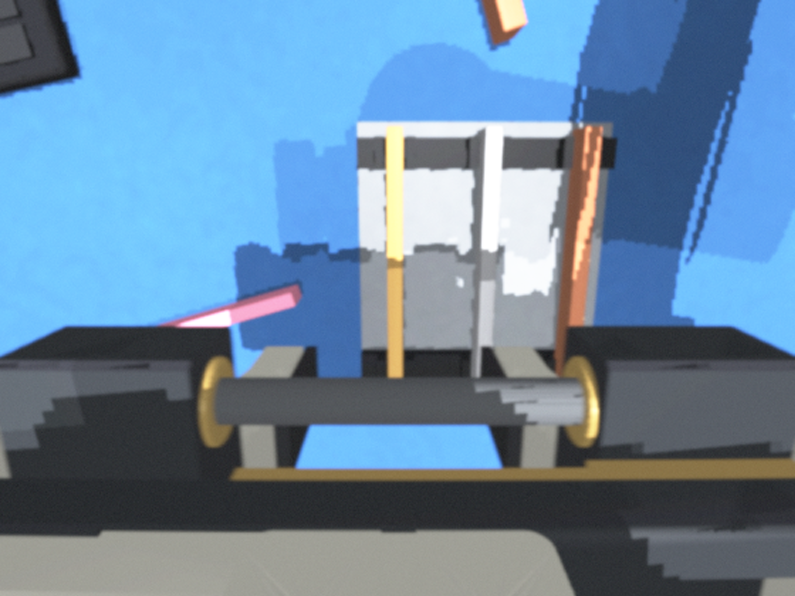

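The brass bar at columns 387–403 (enlarged view) is nearly parallel to the view's vertical and sits centred between the fingers.

```bash
python3 - <<'E'
from h import *
c6=cam('wrist')
m=optics.camera_model('wrist')
def camat(p,rpy):
    T=np.eye(4);T[:3,:3]=R.from_euler('xyz',rpy).as_matrix();T[:3,3]=p
    return c6[0],c6[1],np.linalg.inv(T@np.array(m['T_tool_cam']))
c5=camat([0.4873,-0.2801,0.2881],[-3.119,-0.017,1.715])
def line(fn,c,rows,u0,w):
    g=cv2.cvtColor(cv2.imread('pics/'+fn),cv2.COLOR_BGR2Lab).astype(int)[...,2]
    P=[]
    for r in rows:
        u=np.nonzero(g[r]>145)[0];u=u[abs(u-(u0+(r-180)*w))<14]
        if len(u)>3:P.append(atz(c,(u.mean(),r),.039)[:2])
    P=np.array(P);ct=P.mean(0);d=np.linalg.svd(P-ct)[2][0];d*=np.sign(d[0]);print(fn,len(P),'dir',np.arctan2(d[1],d[0]),ct,'y at .49',ct[1]+(.49-ct[0])*d[1]/d[0])
    v=np.nonzero(g[:262,int(u0-(180-100)*w)-3:int(u0-(180-100)*w)+4].max(1)>145)[0]
    return ct,d
line('w6.png',c6,range(95,240,3),278.5,0)
line('w5.png',c5,range(115,245,3),242,-.2)
A5,B5,A6=(257,103.5),(226.8,255),(277.8,88.5)
print('ends w5',atz(c5,A5,.039),atz(c5,B5,.039),'w6',atz(c6,A6,.039))
print('tri end',tri([ray(c5,A5),ray(c6,A6)]))
E
python3 d.py .49 -.3205 .05 1.48
```

```text
w6.png 49 dir -0.08612267774014652 [ 0.46938068 -0.31929995] y at .49 -0.32108014588885453
w5.png 44 dir -0.09041969063573609 [ 0.48706469 -0.32075396] y at .49 -0.3210200934952848
ends w5 [ 0.40229725 -0.31428592  0.039     ] [ 0.57727195 -0.32744881  0.039     ] w6 [ 0.40177688 -0.31294507  0.039     ]
tri end (array([ 0.40367125, -0.31292923,  0.06354513]), [np.float64(0.00012769611475108955), np.float64(0.00012769611475094858)])
11.87 [ 0.4914 -0.3183  0.2107] [ 3.129e+00 -1.000e-03  1.482e+00] delta [-0.0014 -0.0022 -0.1607] [-0.0003  0.0127 -0.0017] F [-0.5  1.  -0. ] w 0.0374
```

Call:
apply_moves:
  increments: [-0.001, -0.0015, -0.02, 0, 0.006, 0, -0.001, -0.001, -0.025, 0, 0.006, 0, 0, 0, -0.025, 0, 0, 0, 0, 0, -0.025, 0, 0, 0, 0, 0, -0.02, 0, 0, 0, 0, 0, -0.01, 0, 0, 0, 0, 0, 0, 0, 0, 0, 0, 0, 0, 0, 0, 0]

```text
t: 12.53
eef_pos: [0.4967, -0.32, 0.0929]
ee_rot: [3.122, 0.005, 1.49]
force: [0.4, 0.3, -0.6]
width: 0.0307
```

```bash
python3 d.py .4895 -.321 .024 1.483
```

```text
12.53 [ 0.4967 -0.32    0.0929] [3.122 0.005 1.49 ] delta [-0.0072 -0.001  -0.0689] [ 0.0068  0.0193 -0.0068] F [ 0.4  0.3 -0.6] w 0.0307
```

Call:
apply_moves:
  increments: [-0.004, -0.0005, -0.012, 0.003, 0.01, -0.003, -0.003, -0.0005, -0.012, 0.003, 0.01, -0.003, 0, 0, -0.012, 0, 0, 0, 0, 0, -0.01, 0, 0, 0, 0, 0, 0, 0, 0, 0, 0, 0, 0, 0, 0, 0]

```text
t: 13.03
eef_pos: [0.4924, -0.3221, 0.0485]
ee_rot: [3.136, 0.003, 1.484]
force: [-0.2, -0.5, -0.1]
width: 0.0308
```

```bash
python3 d.py .4895 -.321 .024 1.483
```

```text
13.03 [ 0.4924 -0.3221  0.0485] [3.136e+00 3.000e-03 1.484e+00] delta [-0.0029  0.0011 -0.0245] [ 0.003   0.0049 -0.0012] F [-0.2 -0.5 -0.1] w 0.0308
```

Call:
apply_moves:
  increments: [-0.0015, 0.0005, -0.008, 0.001, 0.003, 0, -0.001, 0.0005, -0.008, 0.001, 0.002, 0, 0, 0, -0.007, 0, 0, 0, 0, 0, 0, 0, 0, 0, 0, 0, 0, 0, 0, 0]

```text
t: 13.45
eef_pos: [0.4902, -0.3213, 0.0241]
ee_rot: [3.141, 0.001, 1.484]
force: [0.6, 0.1, -0.1]
width: 0.0307
```

```bash
python3 d.py .4895 -.321 .024 1.483
```

```text
13.45 [ 0.4902 -0.3213  0.0241] [3.141e+00 1.000e-03 1.484e+00] delta [-0.0007  0.0003 -0.0001] [ 0.0013  0.0005 -0.0012] F [ 0.6  0.1 -0.1] w 0.0307
```

Now I'll grip.

Call:
apply_moves:
  increments: [0, 0, 0, 0, 0, 0, 0, 0, 0, 0, 0, 0, 0, 0, 0, 0, 0, 0, 0, 0, 0, 0, 0, 0, 0, 0, 0, 0, 0, 0, 0, 0, 0, 0, 0, 0, 0, 0, 0, 0, 0, 0, 0, 0, 0, 0, 0, 0]
  hand: 1
  force: 45

```text
t: 14.12
eef_pos: [0.4904, -0.3213, 0.0245]
ee_rot: [3.14, 0.001, 1.484]
force: [1.0, -0.3, -1.2]
width: 0.0094
```

```bash
python3 d.py .4895 -.321 .024 1.483
```

```text
14.12 [ 0.4904 -0.3213  0.0245] [3.140e+00 1.000e-03 1.484e+00] delta [-0.0009  0.0003 -0.0005] [ 0.0013  0.0012 -0.0011] F [ 1.  -0.3 -1.2] w 0.0094
```

Call:
apply_moves:
  increments: [0, 0, 0.01, 0, 0, 0, 0, 0, 0.02, 0, 0, 0, 0, 0, 0.03, 0, 0, 0, 0, 0, 0.03, 0, 0, 0, 0, 0, 0.03, 0, 0, 0, 0, 0, 0.03, 0, 0, 0, 0, 0, 0.01, 0, 0, 0, 0, 0, 0, 0, 0, 0]

```text
t: 14.78
eef_pos: [0.4836, -0.319, 0.192]
ee_rot: [-3.132, -0.002, 1.482]
force: [-0.2, -0.1, -3.8]
width: 0.0096
```

```bash
python3 d.py .5223 .1093 .17 2.853; python3 look.py w7.png bar_brass; python3 - <<'E'
import cv2
from h import *
c,im=grab('side');a=cv2.imread('pics/w7.png');b=im[110:215,200:340]
b=cv2.resize(b,(560,420),interpolation=2)
cv2.imwrite('pics/p7.png',cv2.resize(np.hstack([a,b]),(800,300)))
E
```

```text
14.78 [ 0.4836 -0.319   0.192 ] [-3.132e+00 -2.000e-03  1.482e+00] delta [ 0.0387  0.4283 -0.022 ] [ 0.0038 -0.0097  1.3706] F [-0.2 -0.1 -3.8] w 0.0096
14.78 [ 0.4836 -0.319   0.192 ] [-3.132e+00 -2.000e-03  1.482e+00] 0.009556123803558383 [-0.25  0.24 -0.26 -0.   -1.08 -1.41]
cam [ 0.42  -0.314  0.338] look [ 0.235 -0.02  -0.972]
bar_brass [([280.2, 260.2], 0.57, [0.548, -0.3254])]
```

View pics/p7.png

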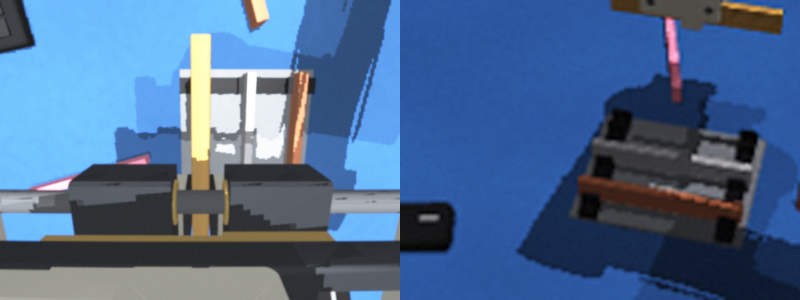

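The brass bar is held level, with steel and copper still in the rack. Carrying it over to the tester.

Call:
apply_moves:
  increments: [0.0025, 0.027, 0, 0, 0, 0.09, 0.0025, 0.027, 0, 0, 0, 0.09, 0.0025, 0.027, 0, 0, 0, 0.09, 0.0025, 0.027, 0, 0, 0, 0.09, 0.0025, 0.027, 0, 0, 0, 0.09, 0.0025, 0.027, 0, 0, 0, 0.09, 0.0025, 0.027, 0, 0, 0, 0.09, 0.0025, 0.027, 0, 0, 0, 0.09, 0.0025, 0.027, 0, 0, 0, 0.09, 0.0025, 0.027, 0, 0, 0, 0.09, 0.0025, 0.027, 0, 0, 0, 0.09, 0.0025, 0.027, 0, 0, 0, 0.09, 0.0025, 0.027, 0, 0, 0, 0.09, 0.0025, 0.02, 0, 0, 0, 0.06, 0, 0.01, 0, 0, 0, 0.03, 0, 0, 0, 0, 0, 0, 0, 0, 0, 0, 0, 0]

```text
t: 16.35
eef_pos: [0.497, 0.0782, 0.1562]
ee_rot: [-3.081, -0.035, 2.797]
force: [0.4, -0.7, -4.4]
width: 0.0093
```

```bash
python3 d.py .5223 .1093 .15 2.853
```

```text
16.35 [0.497  0.0782 0.1562] [-3.081 -0.035  2.797] delta [ 0.0253  0.0311 -0.0062] [ 0.047  -0.0522  0.055 ] F [ 0.4 -0.7 -4.4] w 0.0093
```

Call:
apply_moves:
  increments: [0.006, 0.008, 0.002, 0.015, -0.016, 0.018, 0.006, 0.008, 0.002, 0.015, -0.016, 0.018, 0.006, 0.008, 0, 0.012, -0.014, 0.015, 0.005, 0.006, 0, 0.005, -0.006, 0.004, 0, 0, 0, 0, 0, 0, 0, 0, 0, 0, 0, 0]

```text
t: 16.85
eef_pos: [0.5214, 0.1075, 0.159]
ee_rot: [3.138, 0.001, 2.852]
force: [-0.5, -1.0, -3.7]
width: 0.0094
```

```bash
python3 d.py .5223 .1093 .12 2.853
```

```text
16.85 [0.5214 0.1075 0.159 ] [3.138e+00 1.000e-03 2.852e+00] delta [ 0.0009  0.0018 -0.039 ] [-0.0035  0.0024  0.0012] F [-0.5 -1.  -3.7] w 0.0094
```

Call:
apply_moves:
  increments: [0.001, 0.001, -0.012, -0.002, 0.002, 0, 0, 0.001, -0.012, 0, 0, 0, 0, 0, -0.012, 0, 0, 0, 0, 0, -0.006, 0, 0, 0, 0, 0, 0, 0, 0, 0, 0, 0, 0, 0, 0, 0]

```text
t: 17.35
eef_pos: [0.5221, 0.1084, 0.1129]
ee_rot: [3.141, -0.001, 2.849]
force: [1.4, -0.0, -3.4]
width: 0.0095
```

```bash
python3 d.py .5223 .1093 .112 2.853; python3 look.py w8.png hub_top seat; python3 - <<'E'
from h import *
c,im=grab('side');a=cv2.imread('pics/w8.png')[80:380,120:420];b=im[200:320,210:330]
cv2.imwrite('pics/p8.png',np.hstack([cv2.resize(a,(400,400)),cv2.resize(b,(400,400),interpolation=2)]))
E
```

```text
17.35 [0.5221 0.1084 0.1129] [ 3.141e+00 -1.000e-03  2.849e+00] delta [ 0.0002  0.0009 -0.0009] [-0.0006 -0.0007  0.0038] F [ 1.4 -0.  -3.4] w 0.0095
17.35 [0.5221 0.1084 0.1129] [ 3.141e+00 -1.000e-03  2.849e+00] 0.009514879551346377 [ 0.57  0.25 -0.46 -0.   -0.86 -0.86]
cam [0.504 0.045 0.259] look [ 0.07   0.235 -0.97 ]
hub_top [([280.0, 150.2], 0.91, [0.5076, 0.0577]), ([280.4, 141.8], 0.18, [0.5063, 0.054])]
seat [([279.1, 247.1], 0.86, [0.5236, 0.109])]
```

View pics/p8.png

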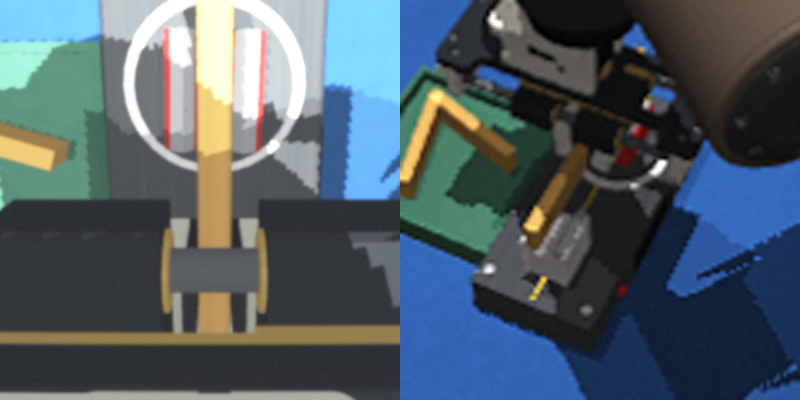

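The bar (columns 196–234) is centred over the hub's faces (163–263), and the side view shows it over the block. Lowering gently.

Call:
apply_moves:
  increments: [0, 0.0005, -0.005, 0, 0, 0.002, 0, 0, -0.005, 0, 0, 0, 0, 0, -0.004, 0, 0, 0, 0, 0, -0.003, 0, 0, 0, 0, 0, 0, 0, 0, 0, 0, 0, 0, 0, 0, 0]

```text
t: 18.05
eef_pos: [0.5236, 0.1098, 0.0967]
ee_rot: [3.137, 0.003, 2.852]
force: [-0.1, 0.2, -3.5]
width: 0.0097
```

```bash
python3 d.py .5223 .1093 .0855 2.853
```

```text
18.05 [0.5236 0.1098 0.0967] [3.137e+00 3.000e-03 2.852e+00] delta [-0.0013 -0.0005 -0.0112] [-0.0033  0.004   0.0012] F [-0.1  0.2 -3.5] w 0.0097
```

Call:
apply_moves:
  increments: [-0.001, -0.0003, -0.003, -0.002, 0.002, 0, 0, 0, -0.003, 0, 0, 0, 0, 0, -0.002, 0, 0, 0, 0, 0, 0, 0, 0, 0, 0, 0, 0, 0, 0, 0]

```text
t: 18.47
eef_pos: [0.5225, 0.1095, 0.0878]
ee_rot: [3.14, 0.001, 2.852]
force: [-0.4, 0.6, -4.1]
width: 0.0098
```

```bash
python3 d.py .5223 .1093 .0855 2.853
```

```text
18.47 [0.5225 0.1095 0.0878] [3.140e+00 1.000e-03 2.852e+00] delta [-0.0002 -0.0002 -0.0023] [-0.001   0.0017  0.0011] F [-0.4  0.6 -4.1] w 0.0098
```

Call:
apply_moves:
  increments: [0, 0, -0.001, 0, 0, 0, 0, 0, -0.001, 0, 0, 0, 0, 0, -0.0005, 0, 0, 0, 0, 0, 0, 0, 0, 0]

```text
t: 18.8
eef_pos: [0.5228, 0.1097, 0.0855]
ee_rot: [3.14, 0.002, 2.852]
force: [-0.1, -0.4, -3.9]
width: 0.0099
```

```bash
python3 d.py .5223 .1093 .0855 2.853
```

```text
18.8 [0.5228 0.1097 0.0855] [3.140e+00 2.000e-03 2.852e+00] delta [-0.0005 -0.0004  0.    ] [-0.0011  0.0023  0.0009] F [-0.1 -0.4 -3.9] w 0.0099
```

Still carrying full weight, so I'll go down until there is contact.

Call:
apply_moves:
  increments: [0, 0, -0.0015, 0, 0, 0, 0, 0, -0.001, 0, 0, 0, 0, 0, 0, 0, 0, 0]

```text
t: 19.05
eef_pos: [0.5229, 0.1097, 0.0858]
ee_rot: [3.14, 0.003, 2.853]
force: [-1.1, -0.4, -4.2]
width: 0.0097
```

```bash
python3 d.py .5223 .1093 .0855 2.853
```

```text
19.05 [0.5229 0.1097 0.0858] [3.140e+00 3.000e-03 2.853e+00] delta [-0.0006 -0.0004 -0.0003] [-0.0011  0.0034 -0.0001] F [-1.1 -0.4 -4.2] w 0.0097
```

Call:
apply_moves:
  increments: [0, 0, -0.003, 0, 0, 0, 0, 0, -0.003, 0, 0, 0, 0, 0, 0, 0, 0, 0]

```text
t: 19.3
eef_pos: [0.5234, 0.1101, 0.0865]
ee_rot: [3.139, 0.006, 2.856]
force: [0.7, -0.1, -4.1]
width: 0.0098
```

```bash
python3 d.py .5223 .1093 .0855 2.853
```

```text
19.3 [0.5234 0.1101 0.0865] [3.139 0.006 2.856] delta [-0.0011 -0.0008 -0.001 ] [-0.0012  0.0066 -0.0028] F [ 0.7 -0.1 -4.1] w 0.0098
```

Call:
apply_moves:
  increments: [0, 0, 0, 0, 0, 0, 0, 0, 0, 0, 0, 0, 0, 0, 0, 0, 0, 0]

```text
t: 19.55
eef_pos: [0.5238, 0.1104, 0.0867]
ee_rot: [3.137, 0.007, 2.856]
force: [-0.2, -0.5, -3.3]
width: 0.0096
```

```bash
python3 d.py .5223 .1093 .0855 2.853; python3 -c "
from h import *
s=arm.get_state();print(s['moment'],s['joint_efforts'].round(2),s['qd'].round(4))"
```

```text
19.55 [0.5238 0.1104 0.0867] [3.137 0.007 2.856] delta [-0.0015 -0.0011 -0.0012] [-0.0022  0.0081 -0.0029] F [-0.2 -0.5 -3.3] w 0.0096
[ 0.06745061 -0.03730683  0.01978766] [ 3.000e-02 -4.722e+01  2.369e+01  5.880e+00 -3.000e-02  0.000e+00] [-0.002   0.0062 -0.004  -0.0017  0.0051 -0.0005]
```

Call:
apply_moves:
  increments: [-0.0008, -0.0005, -0.002, -0.001, 0.004, -0.001, -0.0007, -0.0005, -0.002, -0.001, 0.004, -0.001, 0, 0, -0.002, 0, 0, 0, 0, 0, -0.002, 0, 0, 0]

```text
t: 19.88
eef_pos: [0.5236, 0.1101, 0.0853]
ee_rot: [3.141, 0.003, 2.857]
force: [-10.9, 0.7, 24.8]
width: 0.0097
```

```bash
python3 d.py .5223 .1093 .0855 2.853
```

```text
19.88 [0.5236 0.1101 0.0853] [3.141e+00 3.000e-03 2.857e+00] delta [-0.0013 -0.0008  0.0002] [ 0.0004  0.0025 -0.0042] F [-10.9   0.7  24.8] w 0.0097
```

Contact at the expected height (TCP z about 0.0853, 25 N up). Relaxing, then releasing and rising.

Call:
apply_moves:
  increments: [0, 0, 0, 0, 0, 0, 0, 0, 0, 0, 0, 0]

```text
t: 20.05
eef_pos: [0.5237, 0.1103, 0.0859]
ee_rot: [3.141, 0.003, 2.858]
force: [-0.2, 0.6, -4.0]
width: 0.0096
```

Call:
apply_moves:
  increments: [0, 0, 0, 0, 0, 0, 0, 0, 0, 0, 0, 0, 0, 0, 0, 0, 0, 0, 0, 0, 0, 0, 0, 0, 0, 0, 0, 0, 0, 0, 0, 0, 0, 0, 0, 0]
  hand: 0.4

```text
t: 20.55
eef_pos: [0.525, 0.1104, 0.085]
ee_rot: [3.141, 0.004, 2.858]
force: [-0.1, -0.3, -0.4]
width: 0.0442
```

```bash
python3 d.py .5223 .1093 .0855 2.853; python3 look.py w9.png hub_top bar_brass; python3 - <<'E'
from h import *
c,im=grab('side');a=cv2.imread('pics/w9.png')[80:380,120:420];b=im[200:320,210:330]
cv2.imwrite('pics/p9.png',np.hstack([cv2.resize(a,(400,400)),cv2.resize(b,(400,400),interpolation=2)]))
E
```

```text
20.55 [0.525  0.1104 0.085 ] [3.141 0.004 2.858] delta [-0.0027 -0.0011  0.0005] [ 0.0007  0.0035 -0.0047] F [-0.1 -0.3 -0.4] w 0.0442
20.55 [0.525  0.1104 0.085 ] [3.141 0.004 2.858] 0.044218322705020796 [ 0.57  0.28 -0.49  0.   -0.79 -0.86]
cam [0.507 0.047 0.231] look [ 0.072  0.234 -0.97 ]
hub_top [([288.3, 148.9], 0.67, [0.507, 0.0579])]
bar_brass [([283.1, 262.0], 0.68, [0.5307, 0.1331])]
```

View pics/p9.png

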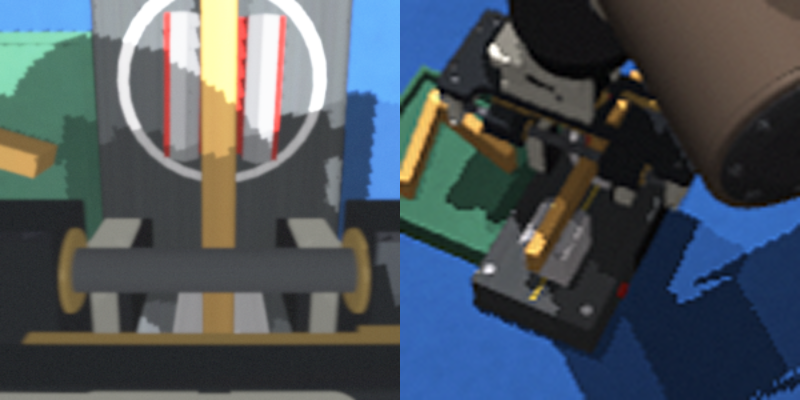

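The bar is released and sits in both slots. Rising clear, then a final check.

Call:
apply_moves:
  increments: [0, 0, 0.01, 0, 0, 0, 0, 0, 0.015, 0, 0, 0, 0, 0, 0.03, 0, 0, 0, 0, 0, 0.04, 0, 0, 0, 0, 0, 0.04, 0, 0, 0, 0, 0, 0.03, 0, 0, 0, 0, 0, 0.01, 0, 0, 0, 0, 0.03, 0, 0, 0, 0, 0, 0.03, 0, 0, 0, 0, 0, 0.02, 0, 0, 0, 0, 0, 0, 0, 0, 0, 0, 0, 0, 0, 0, 0, 0]

```text
t: 21.75
eef_pos: [0.5219, 0.1902, 0.2806]
ee_rot: [3.136, 0.009, 2.855]
force: [-1.1, 0.2, 0.0]
width: 0.0528
```

```bash
python3 look.py w10.png hub_top bar_brass seat block; python3 - <<'E'
from h import *
c,im=grab('side')
for k in ['bar_brass','seat']: print(k,[(np.round(r['point']).tolist(),round(r['conf'],2),atz(c,r['point'],.075).round(4).tolist()) for r in finder.landmark_of('side',k)[:3]])
a=cv2.imread('pics/w10.png')[80:380,120:420];b=im[200:320,210:330]
cv2.imwrite('pics/p10.png',np.hstack([cv2.resize(a,(400,400)),cv2.resize(b,(400,400),interpolation=2)]))
# bar ends predicted if seated, in wrist image
w=cam('wrist');d=np.array([np.cos(1.283),np.sin(1.283),0]);s=np.array([.5223,.1093,.1])
print('pred ends',proj(w,[s-d*.09,s+d*.09,s]).round(1),'crop',((proj(w,[s-d*.09,s+d*.09])-[120,80])*4/3).round())
E
```

```text
21.75 [0.5219 0.1902 0.2806] [3.136 0.009 2.855] 0.05281828179237142 [ 0.71  0.13 -0.2   0.   -1.24 -0.99]
cam [0.502 0.126 0.426] look [ 0.079  0.237 -0.968]
hub_top [([258.1, 45.1], 0.67, [0.506, 0.0595])]
bar_brass [([254.3, 108.7], 0.67, [0.5305, 0.1062])]
seat [([253.9, 107.8], 0.95, [0.5265, 0.1083]), ([71.0, 175.3], 0.39, [0.7231, 0.1178])]
block [([261.7, 162.1], 0.62, [0.5346, 0.1597])]
bar_brass [([263.0, 254.0], 0.63, [0.5295, 0.1178, 0.075])]
seat [([267.0, 257.0], 0.73, [0.5169, 0.1237, 0.075]), ([291.0, 182.0], 0.63, [0.4917, -0.1421, 0.075])]
pred ends [[254.8  -4.7]
 [258.4 207.3]
 [256.7 108.3]] crop [[ 180. -113.]
 [ 184.  170.]]
```

View pics/p10.png

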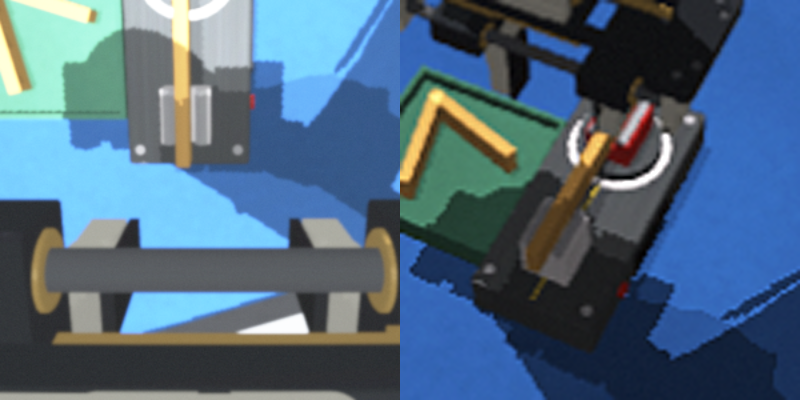

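That side view leaves the hub end uncertain, and I've now used up the picture viewer. I'll check numerically by projecting the seated bar onto the side and wrist views.

```bash
python3 - <<'E'
from h import *
c,im=grab('side','s11.png')
d=np.array([np.cos(1.283),np.sin(1.283),0]);n=np.array([-d[1],d[0],0]);s=np.array([.5223,.1093,.075])
f=lambda p:((p-[210,200])*10/3).round()
for nm,X in [('far top',s-d*.09+[0,0,.025]),('far bot',s-d*.09),('near top',s+d*.09+[0,0,.025]),('near bot',s+d*.09),('hub axis top',s-d*.054+[0,0,.015])]: print(nm,proj(c,X).round(1),f(proj(c,X)))
# hub corners top
print([f(proj(c,s-d*.054+[0,0,.015]+a*d*.022+b*n*.018))[0].tolist() for a in(-1,1) for b in(-1,1)])
h=cv2.cvtColor(im,cv2.COLOR_BGR2HSV).astype(int)
y=(abs(h[...,0]-18)<9)&(h[...,1]>100)&(h[...,2]>60);r=((h[...,0]<8)|(h[...,0]>173))&(h[...,1]>130)&(h[...,2]>70)
for v in range(225,286,2): print(v,''.join('Y' if y[v,u] and not r[v,u] else 'R' if r[v,u] else 'w' if h[v,u,2]>170 and h[v,u,1]<90 else '.' for u in range(240,310)))
E
```

```text
far top [[281.4 220.2]] [[238.  67.]]
far bot [[281.3 226.2]] [[238.  87.]]
near top [[249.1 274.7]] [[130. 249.]]
near bot [[249.6 280.2]] [[132. 267.]]
hub axis top [[275.4 232.7]] [[218. 109.]]
[[209.0, 81.0], [251.0, 96.0], [184.0, 122.0], [227.0, 138.0]]
225 ........................................YY............................
227 .......................................Y..............................
229 .......................................Y..............................
231 .......................................YY.ww.R........................
233 .........................................wwwRR........................
235 .......................................www.RRR.........www............
237 .......................ww.............www.RRR.........................
239 .....................www.....Y.......www.RRRR.........................
241 Y....................ww....YYYYYYYY.ww.RRRRR....www...................
243 YYY.................www...YYYYYYYRR...RRRR.......ww...................
245 YYYYY................ww..YYYYYYYYRRRRRRRR........ww...................
247 YYYY.......
[... 784 characters left out ...]
.........................
269 ...........YYYYYYY....................................................
271 ..........YYYYYYY.....................................................
273 .........YYYYYYY......................................................
275 ........YYYYYYY.......................................................
277 ........YYYYYY........................................................
279 ........YYYYY.........................................................
281 ......................................................................
283 .............Y........................................................
285 ............Y........................R................................
```

The near end and its line match the prediction, and the gripper merely hides the hub part. I'll move the arm out of the side camera's view and check again.

Call:
apply_moves:
  increments: [0, -0.025, 0.004, 0, 0, 0, 0, -0.03, 0.004, 0, 0, 0, 0, -0.03, 0.004, 0, 0, 0, 0, -0.03, 0.004, 0, 0, 0, 0, -0.03, 0.004, 0, 0, 0, 0, -0.03, 0.004, 0, 0, 0, 0, -0.03, 0.004, 0, 0, 0, 0, -0.03, 0.004, 0, 0, 0, 0, -0.03, 0.004, 0, 0, 0, 0, -0.03, 0.004, 0, 0, 0, 0, -0.02, 0, 0, 0, 0, 0, 0, 0, 0, 0, 0, 0, 0, 0, 0, 0, 0]

```text
t: 23.28
eef_pos: [0.5186, -0.1429, 0.3205]
ee_rot: [3.14, 0.007, 2.852]
force: [-0.8, -0.1, 0.5]
width: 0.0524
```

```bash
python3 - <<'E'
from h import *
print(arm.get_state()['eef_pos'])
c,im=grab('side','s12.png');c2,im2=grab('scene','c12.png')
d=np.array([np.cos(1.283),np.sin(1.283),0]);s=np.array([.5223,.1093,.075])
X=[s-d*.09+[0,0,.025],s-d*.09,s+d*.09+[0,0,.025],s+d*.09,s-d*.054+[0,0,.015]]
print(proj(c,X).round(1).tolist());print(proj(c2,X).round(1).tolist())
def show(im,r0,r1,st,c0,c1):
    h=cv2.cvtColor(im,cv2.COLOR_BGR2HSV).astype(int)
    y=(abs(h[...,0]-18)<9)&(h[...,1]>100)&(h[...,2]>60);r=((h[...,0]<8)|(h[...,0]>173))&(h[...,1]>130)&(h[...,2]>70)
    for v in range(r0,r1,st): print(v,''.join('R' if r[v,u] else 'Y' if y[v,u] else 'w' if h[v,u,2]>170 and h[v,u,1]<90 else '.' for u in range(c0,c1)))
show(im,216,284,2,240,305);show(im2,198,240,1,285,365)
E
```

```text
[ 0.5186275  -0.14286395  0.32052822]
[[281.4, 220.2], [281.3, 226.2], [249.1, 274.7], [249.6, 280.2], [275.4, 232.7]]
[[296.7, 206.0], [296.8, 213.4], [361.0, 217.0], [360.3, 224.5], [309.2, 211.1]]
216 .................................................................
218 .................................................................
220 .................................................................
222 .......................................YYY.......................
224 ......................................YYYY.......................
226 ....................................YYYYYY.......................
228 ................................R..YYYYY.........................
230 ..................................YYYYY..........................
232 .................................YYYYY....ww.R...................
234 ................................YYYYY.Y.....R....................
236 ..............................YYYYYY....w.RR.....................
238 .............................YYYYYYY...w.RR......................
240 ............................YYYYYYY..w..RR.R.....ww.....
[... 4349 characters left out ...]
....................
232 ................................................................................
233 ................................................................................
234 ................................................................................
235 ................................................................................
236 ................................................................................
237 ................................................................................
238 ................................................................................
239 ................................................................................
```

```bash
python3 -c "
from station import arm
print(arm.job_done(), arm.get_state()['t'])"
```

```text
the job is handed in; nothing more can be done
the job is handed in; nothing more can be done
```

The spent bar in the green tray is brass. I turned the red hub about 1.4 rad clockwise, in line with the fixed block's slot. Then I took the brass bar from the rack, lowered it into both slots until it touched the floor, let go, and handed the job in at about 23 s.

**Last checks:**
- **Position:** in the side and scene views, both ends of the bar lie within about 2 px of where a fully seated bar should appear. Its lower part is hidden behind the hub wall, as it should be.
- **Height and release:** contact came at the expected height. The wrist force read about zero after release, and the gripper was well clear of everything.
- **Other items:** steel and copper were still in the rack after I lifted the brass bar. I never went near the wrench, the mouse or the spent bars in the scrap bin. I did not check any of these again at the end.

**Checks that disagreed or fell short:**
- **Bar height in the rack:** triangulating a bar end from two wrist views gave 0.064 m against the stated 0.039 m for its top. The baseline was poor, so I used the stated height, and the grasp worked.
- **Side-view landmarks:** the trained network put the seat and bar points up to about 15 mm off in the side view. The gripper was partly in the way, and the later clear view fitted.
- **Landing force:** as the bar touched down, the wrist briefly read about 25 N upward.
- **Pictures:** I had viewed all 12 allowed pictures by then, so the last check was numerical only.

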